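# Shim the rocking centrifuge stand

### The job

The round stand under the mini centrifuge rocks because one of its four feet has lost its rubber boot and is too short. Push the orange wedge that lies in front of that foot along the bench with your fingertips, thin end first, under it until the stand is level and no longer rocks, then stop and move away. Do not pick up or lift the wedge, do not touch or shift the stand or centrifuge with the robot, and leave the cup, dropper bottle and timer where they are.

Things in the scene. Friction and masses are not known exactly. Their poses are not given: they have to be found in the camera images.
- stand: Round aluminium stand, 232 mm across, disc 34 to 46 mm above the origin, with a blue mini centrifuge (160 mm across, top at 160 mm) fixed on it; loose, about 2.2 kg in all. Origin: middle of the stand in the plane of the good feet's undersides; z is up out of the disc. Feet stand 90 mm out on its +x, -x, +y, -y axes; the short one is on -x. To be level within 0.015 rad.
- short_foot (a point): Lowest point of the short foot, a bare steel ball of radius 14 mm, 90 mm from the stand's middle on its -x axis. 8 mm shorter than the others: on the bench at the start (stand leaning about 0.09 rad toward -x), 8 mm above the bench when level. Raising it takes a push of only 1 to 3 N; once level, the push rises past 5 N, soon to 11 N.
- good_foot (a point): Lowest point of the opposite foot, on the stand's +x axis, which like those on +y and -y wears a black rubber boot (ball of radius 14 mm). In the air at the start, on the bench when the stand is level.
- wedge: Orange wedge of slippery hard plastic (friction about 0.25), loose, 80 g, flat on the bench, thin end toward the short foot. 90 mm long along x, 50 mm wide along y. Origin: centre of its underside; +x points to the thin end. The top slopes up straight from 2 mm at x = +45 mm to 13 mm at x = -27 mm; behind that, to x = -45 mm, stands a push block 26 mm high.
- wedge_back (a point): Middle of the wedge's flat upright back face (50 mm wide, 26 mm high), 45 mm behind the wedge's origin and 13 mm above the bench: the place to push.
- wedge_seat (a point): Point on the wedge's slope, 6 mm ahead of its origin and 8 mm up: when the short foot bears about here (within some 8 mm along the wedge and 20 mm across it) the stand is level.
- cup: Sample cup with blue lid, 58 mm across, 70 mm tall, loose; leave alone. Origin: centre of its underside.
- drip: Small dropper bottle with red cap, 26 mm across, 74 mm tall, loose; leave alone. Origin: centre of its underside.
- timer: Flat off-white lab timer, 66 x 64 x 19 mm, loose; leave alone. Origin: centre of its underside.
Not all that is in view belongs to the job. What is shaped like the wedge but blue or grey is not meant.

How it is judged:
By the outcome, as a careful person would: the job done as asked, in the order asked, and still so for the second after the job is handed in, with the robot touching nothing.
It also fails if it takes over 45 s, if anything falls off the work surface, if the arm or the gripper's body presses on something with over 40 N, if the wrist force passes 120 N, or if a joint passes its speed limit or range.

### The arm

A 6-joint arm with a two-finger parallel gripper is mounted at the origin on a cart in front of the work surface, level with it; the furniture and walls round the work are solid. World frame = base frame: x ahead of the robot, y to its left, z up, the work surface at z = 0. Lengths are in m, angles in rad, forces in N, time in s.
With the tool pointing down it reaches from about 0.225 to 0.875 m from the base axis. Payload 3.4 kg.
Tool frame: the origin (TCP) lies on the centre line of the jaws, within the pads' length; the fingertips stand 17 mm ahead of it and the grasp point (between the pads) lies 2 mm behind it (nose_length is the distance from the TCP to the fingertips, in m); z points along the fingers, y is the line along which they close (so a half turn about z gives the same grasp; the last joint's range is limited). The gripper opens to 85 mm and grips with 20 to 120 N. Pads are 22 mm wide; open, the fingers measure 114 mm over their backs; the gripper's body (76 mm by 85 mm) begins 54 mm behind the grasp point. The pads swing forward as they close: fully open they stand 13 mm farther back than shut.
Start: joints at [1.18, 0.276, 1.505, -0, 1.361, -0.121], TCP at [0.153, 0.554, 0.248] pointing down, gripper open.
Joint ranges: [-2.89, 2.89], [-0.75, 2.08], [0.22, 2.7], [-1.18, 4.32], [0.11, 2.71], [-2.7, 2.7]. Speed limits (rad/s): [2.57, 2.57, 3.14, 3.14, 3.14, 3.14].

### API

Orientations are given as a unit quaternion [w, x, y, z].
In Python, from rig import get_state, get_image, sign_off, find_in, place_of, nose_length gives the robot as it stands.
- The arm moves only by the tool apply_moves, never from a script. Its argument "deltas" is one flat list of numbers, 5 for each row, row after row: the finger opening in mm, from 0 to 85.4, then the shift along the tool's x, y, z in mm, then the turn about the tool's z in degrees. A call has 1 to 12 rows; each row is the pose to reach, as a shift and turn from the pose commanded when the call began, along the tool's axes at that moment; what a row does not reach only later rows make up. A row lasts 1/12 s, in which the tool goes at most 41.7 mm and 7.16 degrees, less where a joint would pass 70% of its speed; a pose out of reach is approached as far as the arm can. A call with a gripper value outside its range is refused whole. The fingers move at their own pace and stop on an object; "squeeze" is the grip in N (left out, the last holds). Time passes only in rows, so rows that repeat a pose let the fingers close. It gives the time, the measured TCP pose, the force, the opening and the grip force at its end, in the units of the state.
- get_state(): the state, without advancing time (a new reading comes with each control period).
- get_image(name): name is "scene" or "top"; returns a dict with "frame" (420x560x3 uint8, red, green, blue), "K" (3x3 intrinsics, pixels), "position" and "orientation" of the camera in the world. Camera axes: x right, y down, z forward; pixel columns grow to the right and rows downward; lengths in m; the calibration is good to about 2 mm. A picture is of the moment at which its call begins. There is no depth.
- sign_off(): hands the job in; it is judged then, once.
Trained networks look in a picture, given as the dict that the camera call returned (one of the last four; its "shot" number tells which), for a name from the list of things; names that differ only in an ending like _2 or _b are one class to them, and where a whole thing is asked for, a point or a joint stands for the part that bears it (a point fixed in the world has none). Each returns a list of dicts, best first, with "score" (0 to 1); they miss things now and then, are a little off and sometimes report something else, mostly with a low value. They report only what shows in the picture. A call takes as long as a camera call. They do not tell look-alikes from the thing itself.
- find_in(query, picture): "point" ([column, row] in pixels, amid what is visible of it).
- place_of(query, picture): "point" ([column, row] in pixels: a listed point, or the origin of a listed thing).
The state is a dict: "clock": time; "qpos": joint angles; "qd": joint speeds; "effort": joint torques, N m; "position": TCP position; "ee_rot": TCP orientation; "contact_force": force on the tool from outside, world axes, zero at the start; "moment": the same for the moment, N m; "width": finger opening in m; "gripper_force": force on a finger pad.
Only numpy, scipy, OpenCV 4.12 (cv2) and the standard library are available. Lean on these libraries where they do the work, as an engineer would, in place of code of your own. Each camera call takes 0.05 s, during which the arm holds its last target. There are 200 camera calls.

## Working session

There is one attempt and no reset: what is moved stays moved. The work goes in short steps, Python scripts to look and compute and a tool call to move; the robot and the scene stay as the last step left them, time stands still between calls to the robot, and variables do not carry over. Pictures are saved under pics/ and viewed, at most 10 in all, crops included, and the job is handed in when it is done.

Besides the shell and the picture viewer there is one more tool, called after "Request:" in YAML: its name, and indented under it one key for each argument. apply_moves: Moves the arm, as the interface text tells. Its arguments: {"type":"object","properties":{"deltas":{"type":"array"},"squeeze":{"type":"number"}},"required":["deltas"]}

```bash
mkdir -p pics
cat > h.py <<'E'
import numpy as np, cv2
from scipy.spatial.transform import Rotation as R
from rig import *
def rot(q): return R.from_quat([q[1],q[2],q[3],q[0]]).as_matrix()
def ray(im,p):
    d=rot(im['orientation'])@np.linalg.inv(im['K'])@np.array([p[0],p[1],1.]); return np.array(im['position']),d
def onz(im,p,z=0.):
    o,d=ray(im,p); return o+d*(z-o[2])/d[2]
def proj(im,X):
    c=rot(im['orientation']).T@(np.array(X)-np.array(im['position'])); u=im['K']@c; return u[:2]/u[2]
Z=dict(stand=0.,short_foot=0.,good_foot=.016,wedge=0.,wedge_back=.013,wedge_seat=.008,cup=0.,drip=0.,timer=0.)
E
python3 - <<'E'
from h import *
s=get_state();print(s['position'],s['ee_rot'],nose_length,s['width'])
for n in('top','scene'):
    im=get_image(n);cv2.imwrite(f'pics/{n}1.png',im['frame'][...,::-1]);print(n,im['position'])
    for k in Z:
        for r in place_of(k,im)[:3]:
            print(n,k,np.round(r['point'],0),round(r['score'],2),np.round(onz(im,r['point'],Z[k]),3)[:2])
E
```

```text
[0.15308208 0.55372316 0.24742411] [-2.12393807e-04  1.34480096e-01  9.90915862e-01 -9.02205286e-04] 0.017 0.08511301843967689
top [ 0.42625358 -0.00192987  1.03272276]
top wedge [294. 303.] 0.93 [ 0.345 -0.042]
top wedge [279. 220.] 0.87 [ 0.509 -0.014]
top wedge [360. 196.] 0.78 [ 0.558 -0.177]
top wedge_back [356. 217.] 0.92 [ 0.514 -0.167]
top wedge_back [306. 282.] 0.75 [ 0.387 -0.067]
top wedge_back [409. 274.] 0.65 [ 0.402 -0.269]
top wedge_seat [288. 308.] 0.94 [ 0.336 -0.032]
top wedge_seat [163. 305.] 0.8 [0.342 0.212]
top wedge_seat [278. 222.] 0.79 [ 0.504 -0.012]
top cup [209. 255.] 0.79 [0.438 0.126]
top timer [149. 237.] 0.78 [0.474 0.245]
scene [-0.05524306  0.30519046  0.57360369]
scene stand [213. 221.] 0.66 [0.615 0.139]
scene short_foot [252. 225.] 0.7 [0.562 0.064]
scene short_foot [297. 197.] 0.59 [ 0.609 -0.081]
scene wedge [337. 201.] 0.89 [ 0.549 -0.161]
scene wedge [220. 326.] 0.79 [0.344 0.22 ]
scene wedge [350. 272.] 0.67 [ 0.342 -0.053]
scene wedge_back [350. 203.] 0.88 [ 0.513 -0.171]
scene wedge_back [343. 252.] 0.75 [ 0.386 -0.064]
scene wedge_back [194. 316.] 0.75 [0.375 0.255]
scene wedge_seat [290. 225.] 0.89 [ 0.514 -0.008]
scene wedge_seat [221. 323.] 0.87 [0.343 0.218]
scene wedge_seat [348. 276.] 0.73 [ 0.33  -0.037]
scene cup [252. 271.] 0.91 [0.435 0.119]
scene cup [315. 229.] 0.16 [ 0.486 -0.057]
scene drip [298. 195.] 0.71 [ 0.613 -0.085]
scene drip [315. 226.] 0.68 [ 0.494 -0.064]
scene timer [185. 281.] 0.76 [0.471 0.245]
```

```bash
python3 -c "
import cv2
a=cv2.imread('pics/top1.png');b=cv2.imread('pics/scene1.png')
cv2.imwrite('pics/a.png',cv2.resize(a[120:345,130:430],(800,600),interpolation=2))
cv2.imwrite('pics/b.png',cv2.resize(b[110:350,140:460],(800,600),interpolation=2))"
```

```text
(no output)
```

View pics/a.png

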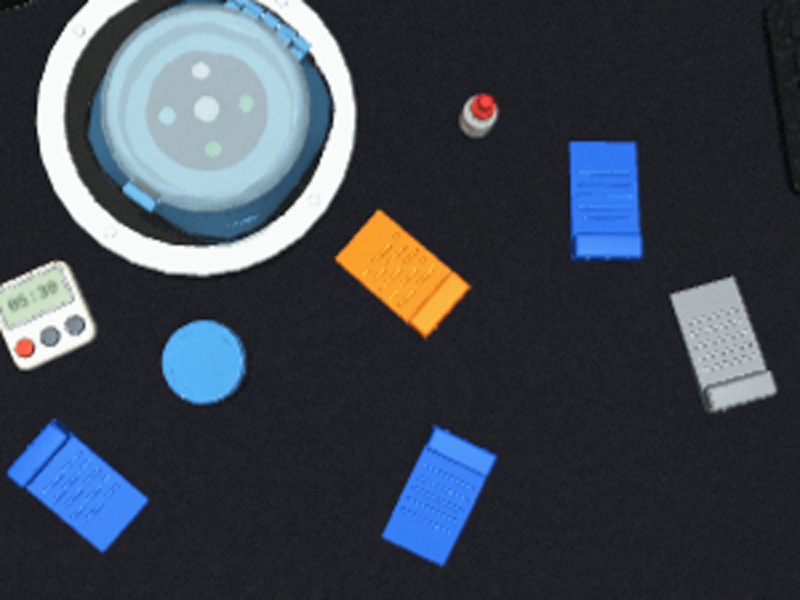

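View pics/b.png

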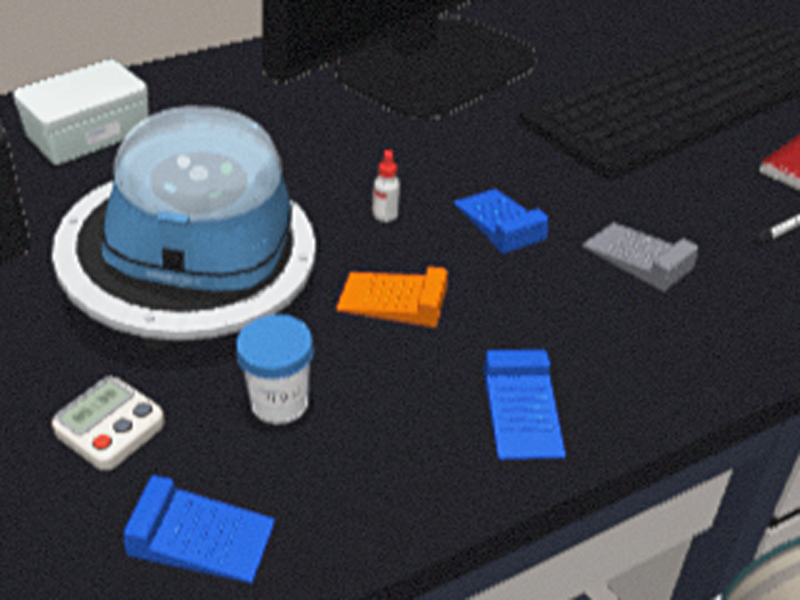

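The orange wedge is at top-view pixel (280,222), thin end toward the stand, whose centre is near pixel (205,163). One rim screw, at crop (315,200), faces the wedge. The cup and dropper stand on either side of the wedge. Next I'll fit the wedge and disc poses.

```bash
cat >> h.py <<'E'
from scipy.optimize import least_squares
def segs(im):
    hsv=cv2.cvtColor(np.ascontiguousarray(im['frame']),cv2.COLOR_RGB2HSV)
    big=lambda m:max(cv2.findContours(m,cv2.RETR_EXTERNAL,cv2.CHAIN_APPROX_NONE)[0],key=cv2.contourArea)
    o=big(cv2.inRange(hsv,(6,150,90),(22,255,255)))
    w=big(cv2.inRange(hsv,(0,0,170),(180,60,255)))
    return o,w
WV=np.array([[x,y,z] for y in(-25,25) for x,z in((45,0),(45,2),(-27,13),(-27,26),(-45,26),(-45,0))])/1000
def hull(im,P):
    return cv2.convexHull(np.array([proj(im,p) for p in P],np.float32))
def fit_wedge(ims,x0):
    C=[(im,segs(im)[0]) for im in ims]
    def f(v):
        c,s=np.cos(v[2]),np.sin(v[2]);P=WV@np.array([[c,s,0],[-s,c,0],[0,0,1]])+[v[0],v[1],0]
        return np.concatenate([[cv2.pointPolygonTest(hull(im,P),tuple(map(float,q[0])),True) -.4 for q in c_[::1]] for im,c_ in C])
    r=least_squares(f,x0,loss='soft_l1',x_scale=[.01,.01,.1],diff_step=1e-3);return r.x,np.sqrt(np.mean(r.fun**2))
def fit_disc(ims,x0):
    # centre x,y,z of disc top circle, tilt vector (normal nx,ny)
    C=[(im,cv2.convexHull(segs(im)[1])) for im in ims]
    t=np.linspace(0,2*np.pi,90)
    def circ(v,h,rad=.116):
        n=np.array([v[3],v[4],np.sqrt(1-v[3]**2-v[4]**2)]);a=np.cross([0,1,0],n);a/=np.linalg.norm(a);b=np.cross(n,a)
        return np.array(v[:3])+h*n+rad*(np.cos(t)[:,None]*a+np.sin(t)[:,None]*b)
    def f(v):
        o=[]
        for im,c in C:
            h=hull(im,np.vstack([circ(v,0),circ(v,-.012)]))
            o+=[cv2.pointPolygonTest(h,tuple(map(float,q[0])),True)-.4 for q in c]
        return np.array(o)
    r=least_squares(f,x0,loss='soft_l1',x_scale=[.01,.01,.01,.05,.05],diff_step=1e-3);return r.x,np.sqrt(np.mean(r.fun**2))
E
python3 - <<'E'
from h import *
a=get_image('top');b=get_image('scene')
for im in(a,b):
    o,w=segs(im);print(cv2.contourArea(o),cv2.boundingRect(o),cv2.contourArea(w),cv2.boundingRect(w))
for s in([a],[b],[a,b]):
    print('w',fit_wedge(s,[.506,-.014,.9]))
print(fit_disc([a],[.62,.14,.045,-.06,-.06]),fit_disc([a,b],[.62,.14,.045,-.06,-.06]))
S=[(130+x*.375,120+y*.375) for x,y in((80,30),(280,2),(315,200),(110,233))]
P=np.array([onz(a,p,.044)[:2] for p in S]);print(P,P.mean(0))
E
```

```text
1322.5 (0, 198, 45, 43) 13590.0 (0, 0, 128, 137)
3285.5 (0, 267, 68, 85) 8395.5 (0, 110, 138, 105)
w (array([0.50877984, 0.50577126, 1.88634606]), np.float64(3.29964070698273))
w (array([0.52311283, 0.51892502, 2.78372369]), np.float64(10.45487895385519))
w (array([0.51111139, 0.50942133, 1.95945326]), np.float64(9.925938002075691))
(array([ 0.60808331,  0.22082283,  0.60933306,  0.65457507, -0.01793881]), np.float64(4.219634330420791)) (array([ 0.75395897,  0.36349303,  0.19859828, -0.17905046, -0.23186709]), np.float64(14.20918174885539))
[[0.67975916 0.21943108]
 [0.70085295 0.07270036]
 [0.55387821 0.04608678]
 [0.52984747 0.19392177]] [0.61608445 0.133035  ]
```

```bash
python3 - <<'E'
s=open('h.py').read()
s=s.replace("o=big(cv2","oo=(cv2").replace("(22,255,255)))","(22,255,255)));oo[roi(im,[.535,.02,.01],.16)==0]=0;o=big(oo)").replace("w=big(cv2","ww=(cv2").replace("(180,60,255)))","(180,60,255)));ww[roi(im,[.615,.133,.05],.14)==0]=0;w=big(ww)")
s=s.replace("def segs(im):","""def roi(im,c,r):
    m=np.zeros((420,560),np.uint8);t=np.linspace(0,6.28,40);
    cv2.fillPoly(m,[np.int32([proj(im,np.array(c)+[r*np.cos(k),r*np.sin(k),0]) for k in t])],255);return m
def segs(im):""")
open('h.py','w').write(s)
E
python3 - <<'E'
from h import *
a=get_image('top');b=get_image('scene')
for im in(a,b):
    o,w=segs(im);print(cv2.contourArea(o),cv2.boundingRect(o),cv2.contourArea(w),cv2.boundingRect(w))
for s in([a],[b],[a,b]):
    print('w',fit_wedge(s,[.506,-.014,.9]))
print(fit_disc([a],[.615,.133,.045,-.06,-.06]),fit_disc([a,b],[.615,.133,.045,-.06,-.06]))
E
```

```text
1149.5 (256, 199, 51, 48) 10845.0 (144, 105, 119, 118)
734.5 (274, 216, 45, 25) 1250.5 (186, 169, 65, 29)
w (array([ 0.50439305, -0.01639174,  0.85036   ]), np.float64(0.4532713623032893))
w (array([ 0.50052955, -0.01735087,  0.82924687]), np.float64(0.9109597327397042))
w (array([ 0.50294268, -0.01716554,  0.84212421]), np.float64(0.9958137637461475))
(array([ 0.61688374,  0.1338441 ,  0.04145547, -0.06017389, -0.0581439 ]), np.float64(0.08774427550845489)) (array([ 0.6169509 ,  0.1341182 ,  0.04506477, -0.02044273, -0.01222252]), np.float64(6.374454901905102))
```

Request:
apply_moves:
  deltas: [20, -455, -529, 0, 116, 20, -455, -529, 0, 116, 20, -455, -529, 0, 116, 20, -455, -529, 0, 116, 20, -455, -529, 0, 116, 20, -455, -529, 0, 116, 20, -455, -529, 0, 116, 20, -455, -529, 0, 116, 20, -455, -529, 0, 116, 20, -455, -529, 0, 116, 20, -455, -529, 0, 116, 20, -455, -529, 0, 116]

```text
clock: 2.2
position: [0.3668, 0.1, 0.2487]
ee_rot: [0.0, 0.776, 0.631, 0.001]
contact_force: [0.8, 0.9, 0.7]
width: 0.0201
gripper_force: 0.0
```

```bash
cat > to.py <<'E'
from h import *
import sys
def to(x,y,z,az):
    s=get_state();M=rot(s['ee_rot']);d=M.T@(np.array([x,y,z])-s['position'])*1000
    a=np.degrees(np.arctan2(M[1,0],M[0,0]));t=(a-az+180)%360-180
    print('pos',np.round(s['position'],4),'az',round(a,2),'w',round(s['width'],4),'F',np.round(s['contact_force'],1),'t',s['clock'],'\ndelta',np.round(d,1),'turn',round(t,1))
if __name__=='__main__': to(*map(float,sys.argv[1:]))
E
python3 to.py .4505 -.0773 .10 48.6
```

```text
pos [0.3668 0.1    0.2487] az 78.24 w 0.0201 F [0.8 0.9 0.7] t 2.2 
delta [-156.7  117.8  148.8] turn 29.6
```

Request:
apply_moves:
  deltas: [20, -157, 118, 60, 29.6, 20, -157, 118, 60, 29.6, 20, -157, 118, 60, 29.6, 20, -157, 118, 60, 29.6, 20, -157, 118, 60, 29.6, 20, -157, 118, 60, 29.6, 20, -157, 118, 150, 29.6, 20, -157, 118, 150, 29.6, 20, -157, 118, 150, 29.6, 20, -157, 118, 150, 29.6, 20, -157, 118, 150, 29.6]

```text
clock: 3.12
position: [0.4518, -0.0751, 0.0992]
ee_rot: [0.0, 0.91, 0.415, 0.0]
contact_force: [0.2, -0.4, -0.3]
width: 0.0201
gripper_force: 0.0
```

```bash
python3 to.py .4505 -.0773 .024 48.6
python3 - <<'E'
from h import *
a=get_image('top');b=get_image('scene')
cv2.imwrite('pics/c.png',cv2.resize(b['frame'][170:300,230:403,::-1],(800,600),interpolation=2))
for im in(a,b):
  for k in('short_foot','wedge_back','wedge_seat'):
    print(k,[(np.round(onz(im,r['point'],Z[k])[:2],3),round(r['score'],2)) for r in place_of(k,im)[:4]])
E
```

```text
pos [ 0.4518 -0.0751  0.0992] az 49.03 w 0.0201 F [ 0.2 -0.4 -0.3] t 3.1167 
delta [-2.5  0.4 75.2] turn 0.4
short_foot []
wedge_back [(array([ 0.404, -0.272]), 0.82), (array([ 0.381, -0.063]), 0.8), (array([0.382, 0.258]), 0.69), (array([ 0.516, -0.168]), 0.55)]
wedge_seat [(array([ 0.458, -0.242]), 0.94), (array([0.344, 0.215]), 0.79), (array([ 0.566, -0.165]), 0.72), (array([ 0.335, -0.037]), 0.57)]
short_foot [(array([0.563, 0.063]), 0.8)]
wedge_back [(array([ 0.473, -0.05 ]), 0.85), (array([0.371, 0.258]), 0.77), (array([ 0.401, -0.261]), 0.43)]
wedge_seat [(array([ 0.514, -0.011]), 0.74), (array([0.341, 0.216]), 0.66)]
```

View pics/c.png

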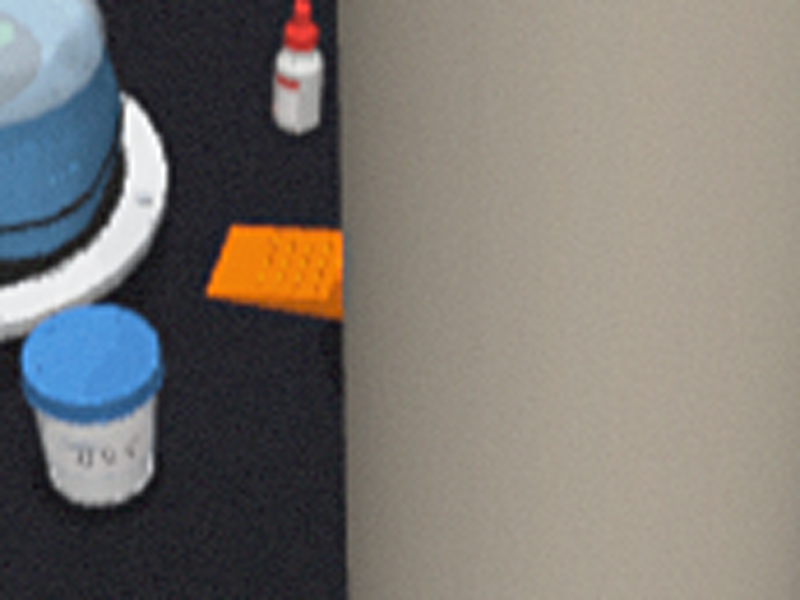

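The scene view shows the wedge (crop about 270,265) untouched, with the arm covering its back. Descending behind it.

Request:
apply_moves:
  deltas: [20, -2, 0, 40, 0, 20, -2, 0, 65, 0, 20, -2, 0, 75, 0, 20, -2, 0, 75, 0, 20, -2, 0, 75, 0, 20, -2, 0, 75, 0]

```text
clock: 4.02
position: [0.4508, -0.077, 0.0241]
ee_rot: [0.001, 0.91, 0.415, 0.001]
contact_force: [0.2, -0.1, 0.6]
width: 0.0198
gripper_force: 0.0
```

```bash
python3 to.py .4668 -.0583 .024 48.6
```

```text
pos [ 0.4508 -0.077   0.0241] az 49.0 w 0.0198 F [ 0.2 -0.1  0.6] t 4.0167 
delta [24.7 -0.2  0.1] turn 0.4
```

Request:
apply_moves:
  deltas: [20, 10, 0, 0, 0, 20, 18, 0, 0, 0, 20, 23, 0, 0, 0, 20, 26, 0, 0, 0, 20, 30, 0, 0, 0, 20, 36, -1, 0, 0, 20, 42, -1.5, 0, 0, 20, 48, -2, 0, 0, 20, 54, -2.5, 0, 0, 20, 60, -3, 0, 0, 20, 64, -3.3, 0, 0, 20, 66, -3.5, 0, 0]

```text
clock: 5.02
position: [0.491, -0.0241, 0.0232]
ee_rot: [0.0, 0.91, 0.415, 0.0]
contact_force: [0.2, -0.6, 0.1]
width: 0.0199
gripper_force: 0.2
```

Run:
```python
from h import *
b=get_image('scene');a=get_image('top')
cv2.imwrite('pics/d.png',np.hstack([cv2.resize(i['frame'][y:y+120,x:x+100,::-1],(400,480),interpolation=2) for i,x,y in((a,210,140),(b,230,150))]))
for k in('short_foot','wedge','wedge_seat'):
    print(k,[(np.round(onz(b,r['point'],Z[k])[:2],3),round(r['score'],2)) for r in place_of(k,b)[:4]])
s=get_state();print(s['position'],s['contact_force'],s['clock'])
```

```text
short_foot [(array([0.562, 0.064]), 0.88)]
wedge [(array([ 0.451, -0.259]), 0.97), (array([0.346, 0.211]), 0.87), (array([0.528, 0.017]), 0.79)]
wedge_seat [(array([ 0.457, -0.262]), 0.96), (array([0.341, 0.219]), 0.77), (array([0.536, 0.03 ]), 0.68)]
[ 0.49033029 -0.02470993  0.02325753] [-0.20380632 -0.46257823  0.53885229] 5.2667
```

View pics/d.png

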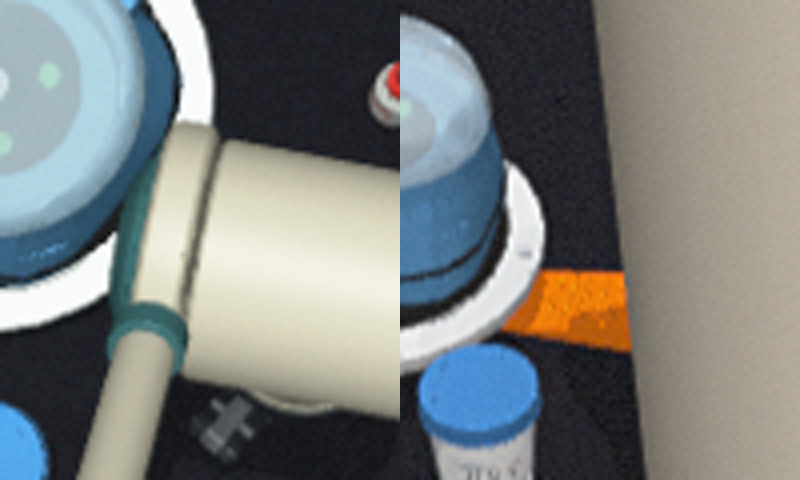

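The wedge is tracking as planned. In the crop its thin end has just slipped under the rim at (520,310), and it reads (0.528, 0.017). Continuing slowly.

Request:
apply_moves:
  deltas: [20, 4, 0, 0, 0, 20, 8, -0.4, 0, 0, 20, 12, -0.7, 0, 0, 20, 16, -1, 0, 0, 20, 20, -1.2, 0, 0, 20, 24, -1.5, 0, 0, 20, 28, -1.7, 0, 0, 20, 31, -2, 0, 0, 20, 34, -2.2, 0, 0, 20, 37, -2.3, 0, 0, 20, 40, -2.5, 0, 0, 20, 42, -2.5, 0, 0]

```text
clock: 6.27
position: [0.5165, 0.0091, 0.0232]
ee_rot: [-0.0, 0.91, 0.415, 0.0]
contact_force: [-1.1, -1.0, -0.8]
width: 0.0201
gripper_force: 1.0
```

Run:
```python
from h import *
b=get_image('scene');a=get_image('top')
cv2.imwrite('pics/e.png',np.hstack([cv2.resize(i['frame'][y:y+150,x:x+125,::-1],(400,480),interpolation=2) for i,x,y in((a,140,100),(b,155,150))]))
print('disc',fit_disc([a],[.615,.133,.045,-.04,-.05]))
for k in('short_foot','wedge','wedge_seat'):
    print(k,[(np.round(onz(b,r['point'],Z[k])[:2],3),round(r['score'],2)) for r in place_of(k,b)[:4]])
s=get_state();print(s['position'],s['contact_force'],s['clock'])
```

```text
Traceback (most recent call last):
  File "h.py", line 33, in fit_disc
    C=[(im,cv2.convexHull(segs(im)[1])) for im in ims]
                          ~~~~^^^^
  File "h.py", line 19, in segs
    oo=(cv2.inRange(hsv,(6,150,90),(22,255,255)));oo[roi(im,[.535,.02,.01],.16)==0]=0;o=big(oo)
                                                                                        ~~~^^^^
  File "h.py", line 18, in <lambda>
    big=lambda m:max(cv2.findContours(m,cv2.RETR_EXTERNAL,cv2.CHAIN_APPROX_NONE)[0],key=cv2.contourArea)
                 ~~~^^^^^^^^^^^^^^^^^^^^^^^^^^^^^^^^^^^^^^^^^^^^^^^^^^^^^^^^^^^^^^^^^^^^^^^^^^^^^^^^^^^^
ValueError: max() iterable argument is empty
```

View pics/e.png

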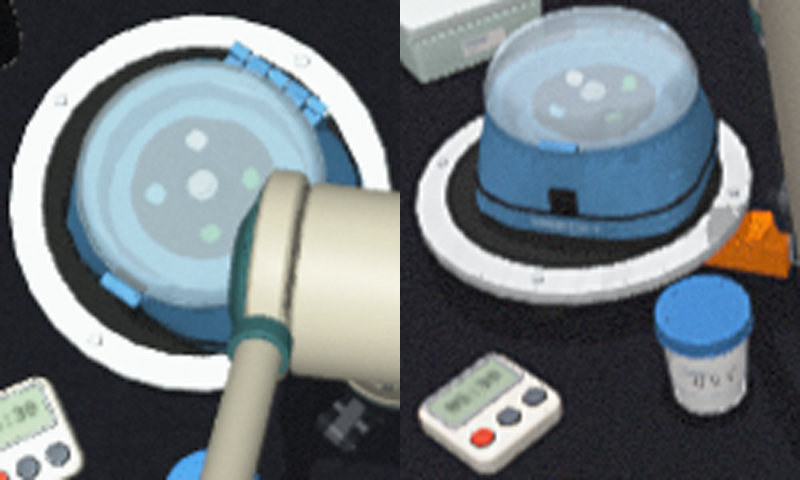

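The crop shows the wedge's block at (755,245), with its slope under the rim and the push force at 1.5 N. About 11 mm to go by estimate, so I'll take small steps and watch the force.

Request:
apply_moves:
  deltas: [20, 1.5, 0, 0, 0, 20, 3, 0, 0, 0, 20, 4.5, 0, 0, 0, 20, 6, 0, 0, 0]

```text
clock: 6.7
position: [0.5197, 0.013, 0.0234]
ee_rot: [0.0, 0.91, 0.415, -0.0]
contact_force: [-3.3, -3.7, 2.3]
width: 0.0198
gripper_force: 2.5
```

Request:
apply_moves:
  deltas: [20, 1, 0, 0, 0, 20, 2, 0, 0, 0]

```text
clock: 6.87
position: [0.5205, 0.014, 0.0234]
ee_rot: [0.0, 0.91, 0.415, -0.001]
contact_force: [-4.4, -6.4, 4.3]
width: 0.0199
gripper_force: 3.8
```

```bash
python3 - <<'E'
import re
s=open('h.py').read()
s=s.replace("big=lambda m:max(","big=lambda m:max(list(").replace("CHAIN_APPROX_NONE)[0],","CHAIN_APPROX_NONE)[0]) or [np.zeros((1,1,2),np.int32)],")
open('h.py','w').write(s)
E
python3 - <<'E'
from h import *
b=get_image('scene');a=get_image('top')
for k in('short_foot','wedge','wedge_back','wedge_seat'):
    print(k,[(np.round(onz(b,r['point'],Z[k])[:2],3),round(r['score'],2)) for r in place_of(k,b)[:4]])
C=segs(a)[1];print(fit_disc([a],[.615,.133,.045,-.02,-.025]))
s=get_state();print(s['position'],s['contact_force'],s['clock'])
E
```

```text
short_foot [(array([0.578, 0.058]), 0.75)]
wedge [(array([0.569, 0.05 ]), 0.78), (array([ 0.454, -0.258]), 0.67), (array([0.349, 0.222]), 0.61)]
wedge_back [(array([0.375, 0.257]), 0.86), (array([0.53 , 0.026]), 0.85), (array([ 0.4  , -0.262]), 0.84), (array([0.607, 0.136]), 0.51)]
wedge_seat [(array([0.347, 0.216]), 0.96), (array([ 0.455, -0.254]), 0.67), (array([0.576, 0.057]), 0.62)]
(array([ 0.71549502,  0.20122451, -0.42400433, -0.41527364,  0.27876319]), np.float64(1.2923207778875268))
[0.52058456 0.0141666  0.0233811 ] [-3.03940341 -4.28833119  3.18985034] 7.1667
```

The push went past 5 N, so the stand should be level. Backing off straight and checking.

Request:
apply_moves:
  deltas: [20, -8, 0, 0, 0, 20, -25, 0, 0, 0, 20, -50, 0, 0, 0, 20, -80, 0, -20, 0, 20, -110, 0, -60, 0, 20, -140, 0, -100, 0, 20, -170, 0, -130, 0, 20, -200, 20, -150, 0, 20, -220, 60, -150, 0, 20, -240, 100, -150, 0, 20, -240, 100, -150, 0]

```text
clock: 8.08
position: [0.4424, -0.2377, 0.1753]
ee_rot: [0.004, 0.911, 0.413, 0.002]
contact_force: [1.2, -0.0, 0.4]
width: 0.0197
gripper_force: 0.0
```

Run:
```python
from h import *
a=get_image('top');b=get_image('scene')
cv2.imwrite('pics/f.png',np.hstack([cv2.resize(i['frame'][y:y+150,x:x+125,::-1],(400,480),interpolation=2) for i,x,y in((a,140,100),(b,175,130))]))
print(fit_disc([a],[.615,.133,.045,-.01,-.01]),fit_disc([a],[.617,.134,.045,-.04,-.05]))
for k in('short_foot','wedge','wedge_back','wedge_seat','cup','drip','timer'):
  for n,i in(('t',a),('s',b)):
    print(n,k,[(np.round(onz(i,r['point'],Z[k])[:2],3),round(r['score'],2)) for r in place_of(k,i)[:4]])
s=get_state();print(s['position'],s['contact_force'],s['clock'])
```

```text
(array([0.61955939, 0.13702635, 0.04306819, 0.01546193, 0.01571026]), np.float64(0.17246950040332243)) (array([0.61956168, 0.13702474, 0.04305838, 0.01550679, 0.01552037]), np.float64(0.17246476179938303))
t short_foot []
s short_foot [(array([0.577, 0.052]), 0.97)]
t wedge [(array([ 0.559, -0.172]), 0.95), (array([ 0.447, -0.258]), 0.68), (array([ 0.345, -0.04 ]), 0.65), (array([0.564, 0.056]), 0.56)]
s wedge [(array([0.558, 0.053]), 0.76), (array([0.346, 0.217]), 0.71)]
t wedge_back [(array([ 0.384, -0.066]), 0.91), (array([ 0.41, -0.27]), 0.83), (array([0.377, 0.254]), 0.7), (array([ 0.511, -0.175]), 0.67)]
s wedge_back [(array([0.518, 0.02 ]), 0.97), (array([0.378, 0.253]), 0.76), (array([ 0.401, -0.264]), 0.42)]
t wedge_seat [(array([0.556, 0.059]), 0.75), (array([ 0.458, -0.246]), 0.7), (array([ 0.338, -0.039]), 0.69), (array([0.341, 0.217]), 0.68)]
s wedge_seat [(array([0.342, 0.215]), 0.92), (array([0.571, 0.063]), 0.77)]
t cup [(array([0.441, 0.127]), 0.76)]
s cup [(array([0.439, 0.118]), 0.65)]
t drip [(array([ 0.623, -0.073]), 0.71)]
s drip [(array([ 0.611, -0.079]), 0.46)]
t timer [(array([0.474, 0.251]), 0.67)]
s timer [(array([0.463, 0.25 ]), 0.75)]
[ 0.43945692 -0.23182789  0.17332896] [ 0.14763396 -0.35205751  0.65150593] 8.8833
```

View pics/f.png

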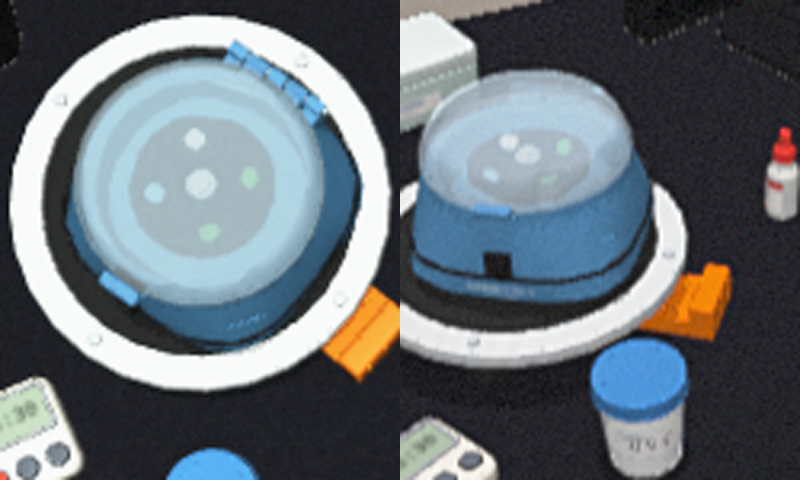

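The stand looks level, with the wedge block at crop (370,340) and everything else in place. I'll measure the tilt change by tracking rim features between the first and current pictures, and fit the wedge's position.

```bash
cat > tilt.py <<'E'
from h import *
az=np.radians(54.4);ex=np.array([np.cos(az),np.sin(az),0]);ey=np.array([-ex[1],ex[0],0])
O=np.array([.6194,.1372,0]);R0=R.from_rotvec(-.089*ey)  # leaning toward -x
R0m=R0.as_matrix()
assert (R0m@[0,0,1])@ex<0
data=[]
for n in('top','scene'):
    im=get_image(n);g0=cv2.imread(f'pics/{n}1.png',0);g1=cv2.cvtColor(np.ascontiguousarray(im['frame']),cv2.COLOR_RGB2GRAY)
    t=np.linspace(0,6.28,200)
    m=np.zeros_like(g0)
    for r,v in((.119,255),(.098,0)):
        P=np.stack([r*np.cos(t),r*np.sin(t),0*t+.046],1)@R0m.T+O
        cv2.fillPoly(m,[np.int32([proj(im,p) for p in P])],v)
    f=cv2.goodFeaturesToTrack(g0,60,.02,4,mask=m)
    p,st,e=cv2.calcOpticalFlowPyrLK(g0,g1,f,None,winSize=(9,9),maxLevel=2)
    q,st2,_=cv2.calcOpticalFlowPyrLK(g1,g0,p,None,winSize=(9,9),maxLevel=2)
    nn=R0m@[0,0,1.];pl=O+.046*nn
    for a,b_,k,c in zip(f[:,0],p[:,0],st[:,0],q[:,0]):
        if k and np.hypot(*(a-c))<.3:
            o,d=ray(im,a);X=o+d*((pl-o)@nn)/(d@nn)
            # keep features inside the ring (screws), not edge points
            rr=np.linalg.norm(X-pl)
            if .102<rr<.112: data.append((n,im,X,b_,a))
print(len(data),[d[0] for d in data].count('top'))
def fun(v):
    M=R.from_rotvec(v[0]*ey+v[3]*np.array([0,0,1])+v[4]*ex).as_matrix();T=np.array([v[1],v[2],0])
    return np.concatenate([proj(im,M@(X-O)+O+T)-b for n,im,X,b,a in data])
r=least_squares(fun,[.08,0,0,0,0],loss='soft_l1',f_scale=.3)
cov=np.linalg.inv(r.jac.T@r.jac)*.09
print('tilt change',r.x[0],'xy',r.x[1:3],'yaw',r.x[3],'roll',r.x[4],'sd',np.sqrt(np.diag(cov)))
for d in data: print(d[0],np.round(d[4],1),np.round(d[3]-d[4],2))
print(np.round(r.fun.reshape(-1,2),2).tolist())
# wedge from top view, ignoring points by the rim
for n in('top','scene'):
    im=get_image(n);c=segs(im)[0]
    near=np.array([np.ascontiguousarray(im['frame'])[max(0,y-2):y+3,max(0,x-2):x+3].min(2).max()>120 for x,y in c[:,0]])
    c=c[~near]
    def f(v):
        C,S=np.cos(v[2]),np.sin(v[2]);P=WV@np.array([[C,S,0],[-S,C,0],[0,0,1]])+[v[0],v[1],0]
        return [cv2.pointPolygonTest(hull(im,P),tuple(map(float,q[0])),True)-.4 for q in c]
    w=least_squares(f,[.558,.056,.85],loss='soft_l1',f_scale=.5,x_scale=[.01,.01,.1],diff_step=1e-3);print(n,len(c),near.sum(),w.x,np.sqrt(np.mean(w.fun**2)))
E
python3 tilt.py
```

```text
10 1
tilt change 0.09519518094233774 xy [ 0.00253794 -0.00096815] yaw 0.0022281203233579473 roll -0.021536190372968916 sd [0.00746539 0.00071855 0.0005409  0.00575774 0.00551658]
top [171. 208.] [-1.52 -1.08]
scene [185. 183.] [-4.09  4.03]
scene [165. 197.] [-1.02  3.19]
scene [201. 237.] [-2.04 -0.29]
scene [162. 204.] [-1.    2.98]
scene [161. 213.] [-0.94  2.69]
scene [169. 192.] [-0.54  2.59]
scene [214. 178.] [-4.51 -0.52]
scene [239. 183.] [-4.7 -2.9]
scene [173. 189.] [-0.5  2.5]
[[0.28, -0.93], [2.47, -2.27], [-0.22, -0.13], [0.16, 0.0], [-0.17, 0.17], [-0.21, 0.36], [-0.77, 0.26], [2.53, 0.03], [2.6, 0.33], [-0.89, 0.09]]
top 41 23 [0.55921872 0.05767944 0.85950953] 0.2576626430679675
scene 57 20 [0.55567468 0.05608417 0.85572739] 0.9798858417363717
```

```bash
cat > scr.py <<'E'
from h import *
az=np.radians(54.4);ex=np.array([np.cos(az),np.sin(az),0]);ey=np.array([-ex[1],ex[0],0]);B=np.stack([ex,ey,[0,0,1]],1)
def S(v,r,yaw=0):  # v: x,y,tilt(pitch, + = toward -x),roll
    M=R.from_rotvec(-v[2]*ey+v[3]*ex).as_matrix()@R.from_rotvec([0,0,yaw]).as_matrix()
    return [M@B@np.array([r*np.cos(k*np.pi/2),r*np.sin(k*np.pi/2),.046])+[v[0],v[1],0] for k in range(4)]
cams={n:get_image(n) for n in('top','scene')}
def meas(imgs,v):
    out=[]
    for n,g in imgs.items():
        for k,X in enumerate(S(v,.107)):
            u=proj(cams[n],X);G=cv2.getRectSubPix(g.astype(np.float32),(9,9),tuple(map(float,u)))
            w=np.clip(np.median(G)-G-8,0,None)
            # only interior blobs: component nearest centre
            nl,lab,st,ce=cv2.connectedComponentsWithStats((w>0).astype(np.uint8))
            c=[i for i in range(1,nl) if st[i,0]>0 and st[i,1]>0 and st[i,0]+st[i,2]<9 and st[i,1]+st[i,3]<9]
            if c:
                i=max(c,key=lambda i:w[lab==i].sum());yy,xx=np.nonzero(lab==i);ww=w[lab==i]
                out.append((n,k,u+[(xx*ww).sum()/ww.sum()-4,(yy*ww).sum()/ww.sum()-4]))
    return out
def fit(v0,imgs):
    m=meas(imgs,v0)
    f=lambda p:np.concatenate([proj(cams[n],S(p[:4],p[4],p[5])[k])-u for n,k,u in m]+[np.array([(p[4]-.107)/.01])])
    r=least_squares(f,[*v0,.107,0],loss='soft_l1',f_scale=.5,x_scale=[.01,.01,.03,.03,.01,.03])
    sd=.3*np.sqrt(np.diag(np.linalg.inv(r.jac.T@r.jac)))
    print([(n,k) for n,k,_ in m],np.round(r.x,4),'sd',np.round(sd,4),'res',np.round(r.fun,1))
old={n:cv2.imread(f'pics/{n}1.png',0) for n in cams}
new={n:cv2.cvtColor(np.ascontiguousarray(c['frame']),cv2.COLOR_RGB2GRAY) for n,c in cams.items()}
fit([.6194,.1372,.089,0],old);fit([.6196,.137,.0,0],new)
E
python3 scr.py
```

```text
[('top', 0), ('top', 1), ('top', 2), ('top', 3), ('scene', 2)] [ 0.6175  0.1337  0.1015 -0.0098  0.1053 -0.0036] sd [0.0011 0.001  0.0091 0.0335 0.0003 0.0048] res [-0.   0.  -0.   0.1  0.2  0.   0.1  0.  -0.5 -0.  -0.2]
[('top', 0), ('top', 1), ('top', 2), ('top', 3), ('scene', 2)] [ 6.180e-01  1.336e-01  1.000e-04 -4.070e-02  1.049e-01 -9.000e-03] sd [0.0009 0.0008 0.01   0.0247 0.0004 0.0043] res [ 0.1  0.2 -0.2  0.3  0.1 -0.2  0.5 -0.2 -0.9  0.2 -0.2]
```

```bash
python3 -c "
from rig import *
print(sign_off())"
```

```text
the job is handed in; nothing more can be done
None
```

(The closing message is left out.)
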